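Load the wax-wire dispenser and set its brake screw

ROBOT

A 6-joint arm with a two-finger parallel gripper is mounted at the origin on the work surface. World frame = base frame: x ahead of the robot, y to its left, z up, the work surface at z = 0. Lengths are in mm, angles in rad, forces in N, time in s.
With the tool pointing down it reaches from about 400 to 925 mm from the base axis. Payload 12.5 kg.
Tool frame: the origin (TCP) lies between the finger pads; the fingertips stand 19 mm ahead of it and the grasp point (between the pads) is the TCP (env.tips_ahead is the distance from the TCP to the fingertips, in mm); z points along the fingers, y is the line along which they close (so a half turn about z gives the same grasp; the last joint's range is limited). The gripper opens to 95 mm and grips with 3 to 60 N. Pads are 20 mm wide; open, the fingers measure 119 mm over their backs; the gripper's body (75 mm by 180 mm) begins 59 mm behind the grasp point.
Start: joints at [1.134, 0.491, 1.559, -0, 1.092, -0.106], TCP at [202.983, 591.137, 233.661] pointing down, gripper open.
Joint ranges: [-3.1, 3.1], [-0.84, 2.19], [0.05, 2.79], [-1.13, 4.28], [0.06, 2.93], [-2.69, 2.69]. Speed limits (rad/s): [2.22, 2.22, 2.79, 3.14, 3.14, 3.14].

INTERFACE

Orientations are given as [roll, pitch, yaw] about the fixed x, y, z axes, in that order (R = Rz(yaw) Ry(pitch) Rx(roll)).
In Python, from cell import env gives the robot as it stands.
- The arm moves only by the shell command python3 -m crank 'ROWS'. ROWS is JSON, a list of rows, each a list of 5 numbers: the shift along the tool's x, y, z in mm, then the turn about the tool's z in degrees, then the finger opening in mm, from 0 to 95.1. In form: [[dx, dy, dz, yaw, grip], ...]. A call has 1 to 10 rows; each row is the pose to reach, as a shift and turn from the pose commanded when the call began, along the tool's axes at that moment; what a row does not reach only later rows make up. A row lasts 1/12 s, in which the tool goes at most 41.7 mm and 7.16 degrees, less where a joint would pass 70% of its speed; a pose out of reach is approached as far as the arm can. A call with a gripper value outside its range is refused whole. The fingers move at their own pace and stop on an object; the grip force is fixed at half the most. Time passes only in rows, so rows that repeat a pose let the fingers close. It gives the time, the measured TCP pose, the force, the opening and the grip force at its end, in the units of the state.
- env.state(): the state, without advancing time (a new reading comes with each control period).
- env.read_camera(name): name is "scene" or "side" or "wrist"; returns a dict with "img" (400x640x3 uint8, blue, green, red), "K" (3x3 intrinsics, pixels), "pose" (4x4, takes a point from camera to world coordinates). Camera axes: x right, y down, z forward; pixel columns grow to the right and rows downward; lengths in mm; the calibration is good to about 2 mm. The wrist camera is an equidistant fisheye: a pixel r from the principal point sees the ray r / f radians off the axis. A picture is of the moment at which its call begins. There is no depth.
- env.job_done(): hands the job in; it is judged then, once.
The state is a dict: "t": time; "joints": joint angles; "qvel": joint speeds; "tau": joint torques, N m; "eef_pos": TCP position; "tcp_rot": TCP orientation; "ft_force": force on the tool from outside, world axes, zero at the start; "moment": the same for the moment, N m; "opening": opening from 0.0 (shut) to 1.0 (fully open); "grip_force": force on a finger pad.
Only numpy, scipy, OpenCV 4.12 (cv2) and the standard library are available. Lean on these libraries where they do the work, as an engineer would, in place of code of your own. Each camera call takes 0.05 s, during which the arm holds its last target. There are 200 camera calls.

TASK

Take the spool of blue wax wire off its storage post, slide it all the way down onto the empty spindle of the dispenser, keeping hold of it until it is down, and let go of it there. Then turn the dispenser's brass brake screw clockwise until it seats, back it off a quarter turn, and finish still gripping the screw there without letting go. Leave the green spool and everything else on the bench where it is.

Things in the scene. Friction and masses are not known exactly. Their poses are not given: they have to be found in the camera images.
- blue_center (a point): Centre (half-way up) of the loose spool of blue wax wire: a cylinder with blue flanges and a white ring round the bore, 50 mm diameter, 46 mm tall, axis z, with a through bore of 18 mm diameter; about 80 to 150 g. At the start it stands upright on one of the rack's two posts (which one varies).
- green_center (a point): Centre (half-way up) of the loose spool of green wax wire, the same size as the blue one, on the rack's other post. To be left alone.
- rack: Fixed wooden storage rack, 210 mm (its x) by 70 mm (its y), 18 mm thick, origin at the centre of its underside on the bench. Two upright aluminium posts of 11 mm diameter, with tapered tips, stand at x = +65 and -65 mm (y = 0) and rise 56 mm above the board, which is 10 mm above the top of a spool. The spools rest on the board.
- spindle_foot (a point): Foot of the dispenser's empty upright steel spindle: on its axis, at the level on which a spool comes to rest (the top of a black rubber brake disc of 58 mm diameter, 20 mm above the bench). The spindle is 11 mm in diameter, with a tapered tip 61 mm above this point. A spool fully home has its centre 23 mm above this point. The axes are those of the dispenser: the spindle stands 140 mm from the screw's axis, in the dispenser's -y direction.
- dispenser: Fixed grey wire dispenser, base plate 110 mm (its x) by 250 mm (its y), 12 mm thick, origin at the centre of its underside on the bench. Spindle at y = -70 mm; at y = +70 mm a grey block 48 mm square, top 52 mm above the bench, carries the brake screw on its top.
- screw_grip (a point): Centre of the brass wing of the brake screw (upright axis z, 78 mm above the bench): the wing is a flat upright bar 38 mm long (this point's x), 10 mm thick (this point's y) and 28 mm tall (14 mm above and below this point). The point turns with the screw. Below the wing are a collar 20 mm in diameter and then the block, whose top is 26 mm below this point.
- brake_screw (a joint): Turn of the brake screw in rad: 0 when it is seated against its firm stop, negative when slackened. It grows when turned clockwise seen from above. It starts 0.5 to 1.2 rad short of the stop. Stiff enough to stay where left (about 0.06 N m); it does not rise or sink noticeably. At 0 the wing lies along the dispenser's x axis. A quarter turn back is -1.57; it can be slackened to -3.0.
- bottle: Loose amber bottle with a white cap, 40 mm diameter, 85 mm tall, origin at its underside. To be left alone.
- jar: Loose orange jar with a white lid, 56 mm diameter, 55 mm tall, origin at its underside. To be left alone.
- cast: Loose yellowish plaster cast of teeth, 55 x 60 mm, 34 mm tall, origin at its underside. To be left alone.
- wax_knife: Loose wax knife with a wooden handle, 157 mm long, 10 mm tall, lying on the bench. To be left alone.
- dish: Loose white ceramic dish, 60 mm diameter, 30 mm tall, origin at its underside. To be left alone.
Things that resemble listed ones, but are neither listed nor needed, are in the scene too. Leave any black or red look-alike of the part that bears blue_center alone.

How it is judged:
By the outcome, as a careful person would: the job done as asked, in the order asked, and still so for the second after the job is handed in, while the arm keeps its last pose, push and grip.
It also fails if it takes over 54 s, if anything falls off the work surface, if the arm or the gripper's body presses on something with over 40 N, if the wrist force passes 120 N, or if a joint passes its speed limit or range.

## Working session

There is one attempt and no reset: what is moved stays moved. The work goes in short steps, Python scripts to look and compute and a shell command to move; the robot and the scene stay as the last step left them, time stands still between calls to the robot, and variables do not carry over. Pictures are saved under pics/ and viewed, at most 13 in all, crops included, and the job is handed in when it is done.

```bash
ls && mkdir -p pics && python3 - <<'E'
from cell import env
import cv2,pickle
d={}
for n in ("scene","side","wrist"):
    r=env.read_camera(n); d[n]=r; cv2.imwrite(f"pics/{n}0.png",r["img"]); print(n,r["K"],r["pose"])
pickle.dump(d,open("cam0.pkl","wb"))
s=env.state();print(s)
E
```

```text
pics
scene [[411.22073931   0.         317.24125959]
 [  0.         411.22073931 200.1484794 ]
 [  0.           0.           1.        ]] [[ 8.01327048e-01  4.48924302e-01 -3.95400977e-01  1.07222874e+03]
 [ 5.97995458e-01 -6.19472190e-01  5.08581988e-01 -5.40045421e+02]
 [-1.66250953e-02 -6.43988491e-01 -7.64854515e-01  9.31423742e+02]
 [ 0.00000000e+00  0.00000000e+00  0.00000000e+00  1.00000000e+00]]
side [[371.31065716   0.         325.35709461]
 [  0.         371.31065716 202.35176168]
 [  0.           0.           1.        ]] [[ 8.43608115e-01 -3.68065184e-01  3.90964664e-01  2.70055681e+02]
 [-5.36959319e-01 -5.78526515e-01  6.13988405e-01 -5.48027236e+02]
 [ 1.95669219e-04 -7.27897721e-01 -6.85685693e-01  7.05768471e+02]
 [ 0.00000000e+00  0.00000000e+00  0.00000000e+00  1.00000000e+00]]
wrist [[309.70691629   0.         318.46821984]
 [  0.         309.70691629 207.17081744]
 [  0.           0.           1.        ]] [[ 3.24874212e-01  9.13506678e-01  2.44871999e-01  1.34720983e+02]
 [ 9.45755584e-01 -3.13311707e-01 -8.59194331e-02  6.14739794e+02]
 [-1.76671207e-03  2.59502068e-01 -9.65740936e-01  3.82500996e+02]
 [ 0.00000000e+00  0.00000000e+00  0.00000000e+00  1.00000000e+00]]
{'t': 0.15, 'joints': array([ 1.13439111e+00,  4.91416922e-01,  1.55933698e+00, -1.10021287e-05,
        1.09169818e+00, -1.05572986e-01]), 'qvel': array([ 1.05438563e-03, -1.14602811e-03,  2.91975533e-04, -1.51039303e-03,
       -8.78407686e-05,  4.16833840e-04]), 'tau': array([ 1.77156522e-03, -6.12899280e+01, -2.58279365e+01,  6.92948350e-02,
        4.72694251e-02, -7.88476177e-05]), 'eef_pos': array([202.90977038, 590.96107053, 233.18909294]), 'tcp_rot': array([-3.14073698e+00, -8.08596112e-05,  2.81076547e+00]), 'ft_force': array([ 0.19314311, -0.04104393,  0.59106395]), 'moment': array([-0.0573909 ,  0.00947176, -0.03165306]), 'grip_force': 0.0, 'opening': 1.000518862871432}
```

View pics/scene0.png

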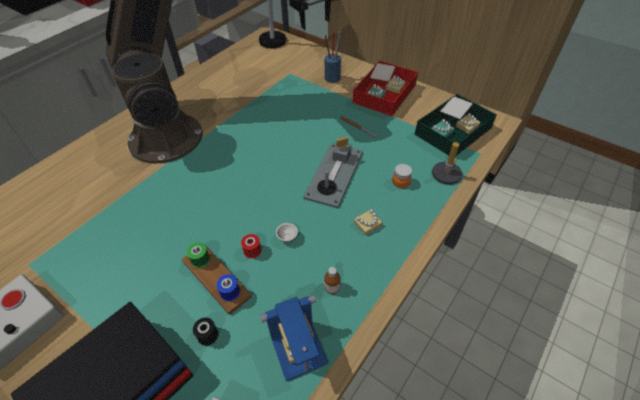

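View pics/side0.png

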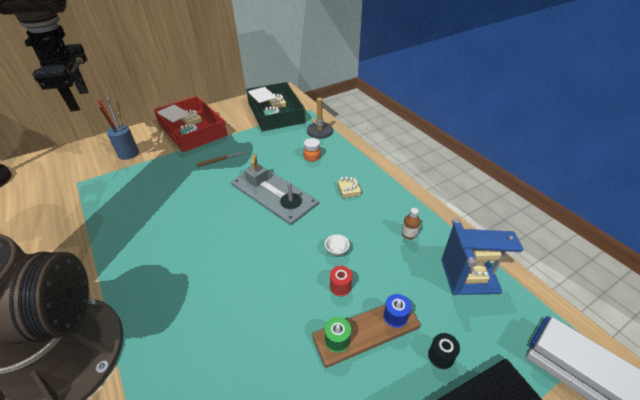

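The scene view shows these candidates: blue spool (228,287), green spool (198,253), red look-alike (251,245), black look-alike (205,330) and the blue articulator (295,340). By its description the blue spool on the rack is the one I want. The dispenser spindle is at (327,183) and the wing at (342,143). In the side view, blue is at (397,310), the spindle at (291,195) and the wing at (254,162). I'll check these in one close crop sheet.

```bash
python3 - <<'E'
import cv2,pickle,numpy as np
d=pickle.load(open("cam0.pkl","rb"))
def crop(n,x,y,w=80,h=60): return cv2.resize(d[n]["img"][y:y+h,x:x+w],(400,300),interpolation=cv2.INTER_CUBIC)
a=np.hstack([crop("scene",180,240),crop("scene",295,135)])
b=np.hstack([crop("side",350,285),crop("side",230,150)])
cv2.imwrite("pics/crops0.png",np.vstack([a,b]))
E
```

```text
(no output)
```

View pics/crops0.png

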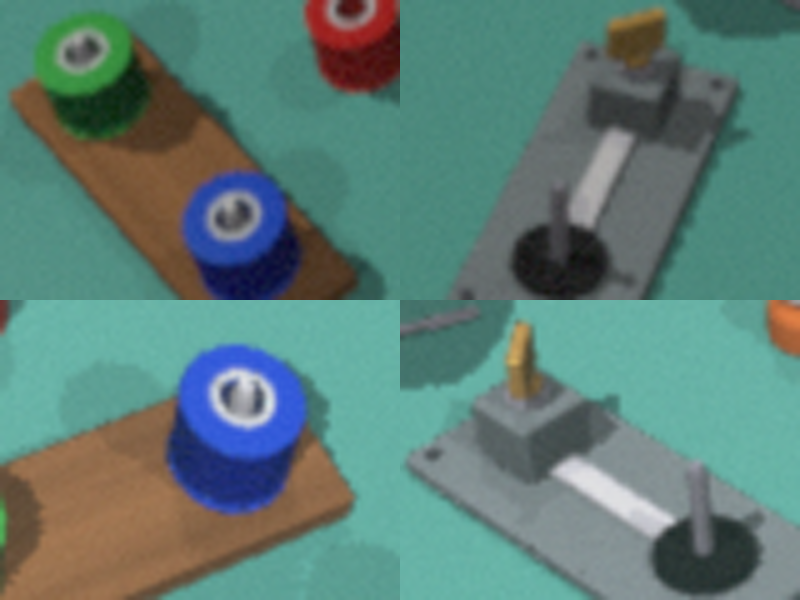

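The crop confirms the blue spool with its white ring on the post: top centre at scene (226.6,283.5) and side (398,304.6). Disc centre is at scene (326.7,186.7) and side (290.7,200.5). Wing centre is at scene (342,143) and side (254,162).

```bash
cat > h.py <<'E'
import numpy as np,cv2,pickle
def ray(c,uv,fish=False):
    K=c["K"];x=(uv[0]-K[0,2])/K[0,0];y=(uv[1]-K[1,2])/K[1,1]
    if fish:
        r=np.hypot(x,y);v=np.array([x/r*np.sin(r),y/r*np.sin(r),np.cos(r)]) if r>1e-9 else np.array([0,0,1.])
    else: v=np.array([x,y,1.])
    return c["pose"][:3,3],c["pose"][:3,:3]@v
def onz(c,uv,z,fish=False):
    o,d=ray(c,uv,fish);return (o+d*(z-o[2])/d[2])[:2]
def rows(s,target,yaw=None):
    """tool-frame shift to target TCP xyz (mm), and turn (deg) to line y-closing to world angle"""
    from scipy.spatial.transform import Rotation as R
    Rm=R.from_euler("xyz",s["tcp_rot"]).as_matrix()
    return np.round(Rm.T@(np.array(target)-s["eef_pos"]),1), np.degrees(np.arctan2(Rm[1,1],Rm[0,1]))
E
python3 - <<'E'
from h import *
d=pickle.load(open("cam0.pkl","rb"))
for n,z,a,b in (("blue",64,(226.6,283.5),(398,304.6)),("green",64,(196.2,249.6),(337,327)),("disc",20,(326.7,186.7),(290.7,200.5)),("tip",81,(326.6,171.4),(289.2,182.8)),("wing",78,(341.9,142.6),(254,161.8))):
    print(n,onz(d["scene"],a,z),onz(d["side"],b,z))
from cell import env
s=env.state()
print(rows(s,s["eef_pos"]))
E
```

```text
blue [ 604.30058733 -295.6812742 ] [ 599.347395   -294.80152074]
green [ 474.25105692 -272.7246109 ] [ 472.83227239 -269.97811511]
disc [592.55764349 124.49467349] [585.81708771 122.57752732]
tip [589.81601189 127.69390157] [586.79174314 124.37966315]
wing [554.19099494 257.05594923] [548.65584836 260.06240777]
(array([0., 0., 0.]), np.float64(71.0450024722663))
```

```bash
python3 - <<'E'
from h import *
from cell import env
s=env.state()
d=pickle.load(open("cam0.pkl","rb"))
print(rows(s,(575,185,200)))
for n,a in (("black",(205,327)),("red",(251,241)),("dish",(287,230)),("bottle",(333,268)),("jar",(403,170))): print(n,onz(d["scene"],a,46))
E
```

```text
(array([-483.8, -263.1,   33.4]), np.float64(71.0450024722663))
black [ 633.06925517 -397.60776387]
red [ 557.91422546 -164.16888068]
dish [611.43219769 -81.5498481 ]
bottle [ 777.05018073 -104.02662877]
jar [751.51073343 293.31737496]
```

```bash
python3 -m crank '[[-484,-263,33,0,75],[-484,-263,33,0,75],[-484,-263,33,0,75],[-484,-263,33,0,75],[-484,-263,33,0,75],[-484,-263,33,0,75],[-484,-263,33,0,75],[-484,-263,33,0,75],[-484,-263,33,0,75],[-484,-263,33,0,75]]'
```

```text
t: 0.98
eef_pos: [485.1, 282.8, 208.6]
tcp_rot: [3.142, -0.0, 2.811]
ft_force: [0.5, -0.1, 0.0]
opening: 0.789
grip_force: 0.0
```

```bash
python3 -m crank '[[-110,-60,8,0,75],[-110,-60,8,0,75],[-110,-60,8,0,75],[-110,-60,8,0,75],[-110,-60,8,0,75],[-110,-60,8,0,75]]' && python3 - <<'E'
from h import *
from cell import env
r=env.read_camera("wrist");pickle.dump(r,open("w1.pkl","wb"));cv2.imwrite("pics/w1.png",r["img"])
print(env.state()["eef_pos"],r["pose"][:3,3])
for p in ((589,125,81),(551,258,92)):
    v=r["pose"][:3,:3].T@(np.array(p)-r["pose"][:3,3]);th=np.arctan2(np.hypot(v[0],v[1]),v[2]);print(r["K"][:2,2]+r["K"][0,0]*th*v[:2]/np.hypot(v[0],v[1]))
E
```

```text
t: 1.48
eef_pos: [568.2, 192.2, 200.4]
tcp_rot: [-3.141, -0.001, 2.81]
ft_force: [0.0, 0.9, 0.9]
opening: 0.789
grip_force: 0.0
[567.94008554 192.79607301 200.634539  ] [500.16042431 215.89461113 349.83048111]
[258.80732419 249.38133413]
[385.05064969 167.78503751]
```

View pics/w1.png

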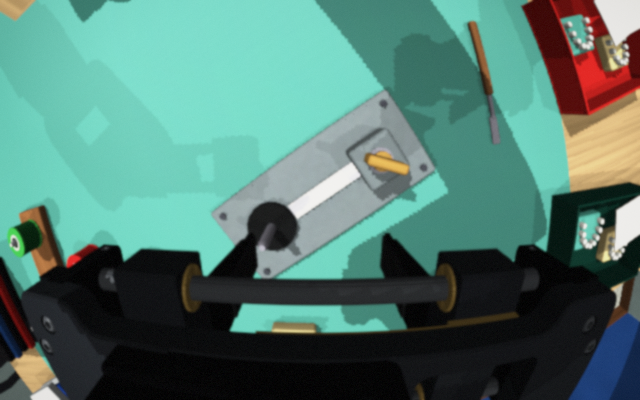

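The wrist view shows the dispenser, with the disc at (272,226), the spindle tip near (265,240), and the wing from (367,157) to (407,168). I'll enlarge it for pixels.

```bash
python3 - <<'E'
import cv2,pickle
i=pickle.load(open("w1.pkl","rb"))["img"]
import numpy as np
a=cv2.resize(i[185:285,215:315],(500,500),interpolation=cv2.INTER_CUBIC)[:, :400]
b=cv2.resize(i[120:220,345:445],(500,500),interpolation=cv2.INTER_CUBIC)[:,:400]
cv2.imwrite("pics/w1c.png",np.hstack([a,b]))
E
```

```text
(no output)
```

View pics/w1c.png

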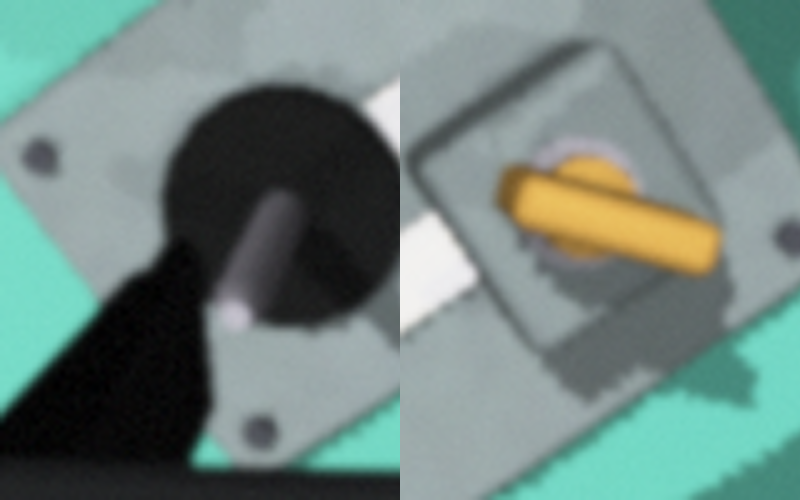

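```bash
python3 - <<'E'
from h import *
r=pickle.load(open("w1.pkl","rb"))
g=lambda u,z:onz(r,u,z,True)
t,dc=g((261.5,247.3),81),g((271.2,225.6),20)
l,rr=g((369,159),92),g((407.4,170),92)
w=g((388.2,164.4),92)
print(t,dc,l,rr,w,np.linalg.norm(rr-l),np.degrees(np.arctan2(*(rr-l)[::-1])))
v=w-(t+dc)/2;print(np.linalg.norm(v),np.degrees(np.arctan2(v[1],v[0]))-90)
# block top corners z=52
c=[g((345-.4+x/5,120-.4+y/5),52) for x,y in((20,160),(205,45),(320,220),(140,345))];print(np.mean(c,0),c)
E
```

```text
[587.82197671 128.32651459] [586.59705961 129.2503003 ] [539.53855722 247.0022434 ] [558.94024357 276.44414046] [549.0605084  261.47191554] 35.259760859736154 56.61582858004335
138.05890144419 16.040940912931376
[548.00599444 261.74893113] [array([532.55957303, 235.09409366]), array([522.29381271, 276.52397487]), array([562.24997155, 288.82093325]), array([574.92062046, 246.55672276])]
```

```bash
python3 -m crank '[[-190,-450,20,0,75],[-190,-450,20,0,75],[-190,-450,20,0,75],[-190,-450,20,0,75],[-190,-450,20,0,75],[-190,-450,20,0,75],[-190,-450,20,0,75],[-190,-450,20,0,75],[-190,-450,20,0,75],[-190,-450,20,0,75]]' && python3 -c "
from h import *
from cell import env
print(rows(env.state(),(600,-294,165)))"
```

```text
t: 2.37
eef_pos: [597.3, -223.4, 184.1]
tcp_rot: [3.141, 0.0, 2.813]
ft_force: [0.5, 0.8, -0.0]
opening: 0.788
grip_force: 0.0
(array([-25.3, -66. ,  19.1]), np.float64(71.17663905495486))
```

```bash
python3 -m crank '[[-25,-66,19,0,75],[-25,-66,19,0,75],[-25,-66,19,0,75],[-25,-66,19,0,75]]' && python3 - <<'E'
from h import *
from cell import env
r=env.read_camera("wrist");pickle.dump(r,open("w2.pkl","wb"))
cv2.imwrite("pics/w2.png",cv2.resize(r["img"][120:320,200:440],(720,600),interpolation=cv2.INTER_CUBIC))
print(env.state()["eef_pos"],r["pose"][:3,3])
E
```

```text
t: 2.7
eef_pos: [599.3, -293.5, 164.1]
tcp_rot: [3.141, -0.001, 2.81]
ft_force: [-0.3, 0.5, -0.7]
opening: 0.792
grip_force: 0.0
[ 599.54710125 -292.37707168  164.5601073 ] [ 531.22462064 -269.8786733   313.47755854]
```

View pics/w2.png

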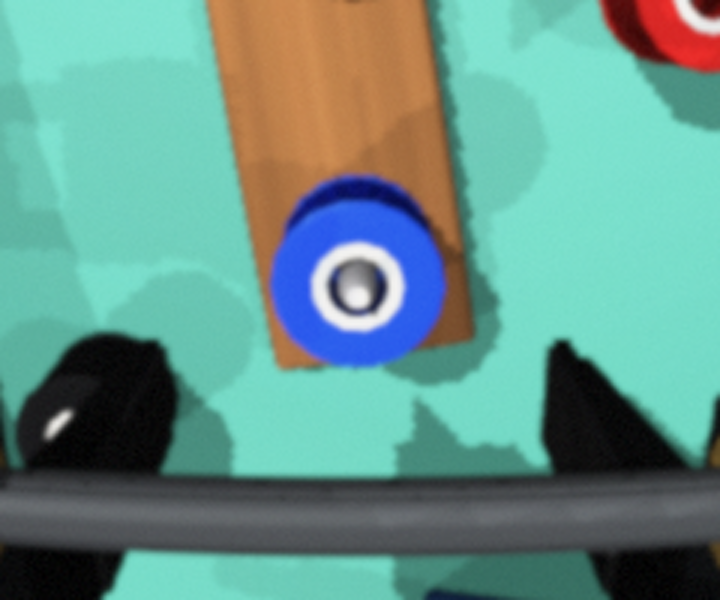

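The blue spool's top centre is at crop (359,282), which is pixel (319.3,213.7). The fingers are clear on either side.

```bash
python3 - <<'E'
from h import *
from cell import env
r=pickle.load(open("w2.pkl","rb"))
p=onz(r,(319.3,213.7),64,True);print(p, onz(r,(319.0,215.7),74,True))
print(rows(env.state(),(*p,46)))
E
```

```text
[ 599.9141835  -292.85036089] [ 598.67108433 -292.70387399]
(array([ -0.6,  -0.4, 118.6]), np.float64(71.08918789172036))
```

```bash
python3 -m crank '[[0,0,40,0,75],[0,0,75,0,75],[0,0,100,0,75],[0,0,118,0,75],[0,0,118,0,75],[0,0,118,0,40],[0,0,118,0,40],[0,0,118,0,40],[0,0,118,0,40],[0,0,118,0,40]]'
```

```text
t: 3.58
eef_pos: [600.0, -293.7, 48.1]
tcp_rot: [-3.141, 0.002, 2.811]
ft_force: [-0.8, 2.0, 7.1]
opening: 0.524
grip_force: 30.0
```

```bash
python3 -m crank '[[0,0,-15,0,40],[0,0,-40,0,40],[0,0,-70,0,40],[0,0,-90,0,40],[0,0,-90,0,40],[0,0,-90,0,40]]' && python3 - <<'E'
from h import *
from cell import env
s=env.state();print(rows(s,(587.5,128,s["eef_pos"][2])),s["eef_pos"])
r=env.read_camera("wrist");pickle.dump(r,open("w3.pkl","wb"))
cv2.imwrite("pics/w3.png",cv2.resize(r["img"][120:320,200:440],(720,600),interpolation=cv2.INTER_CUBIC))
E
```

```text
t: 4.08
eef_pos: [599.6, -293.9, 137.7]
tcp_rot: [-3.141, 0.002, 2.811]
ft_force: [-0.5, 0.6, -2.2]
opening: 0.523
grip_force: 30.0
(array([148.5, 395.1,  -0.5]), np.float64(71.0380862557811)) [ 599.60826029 -293.90706108  137.70707106]
```

View pics/w3.png

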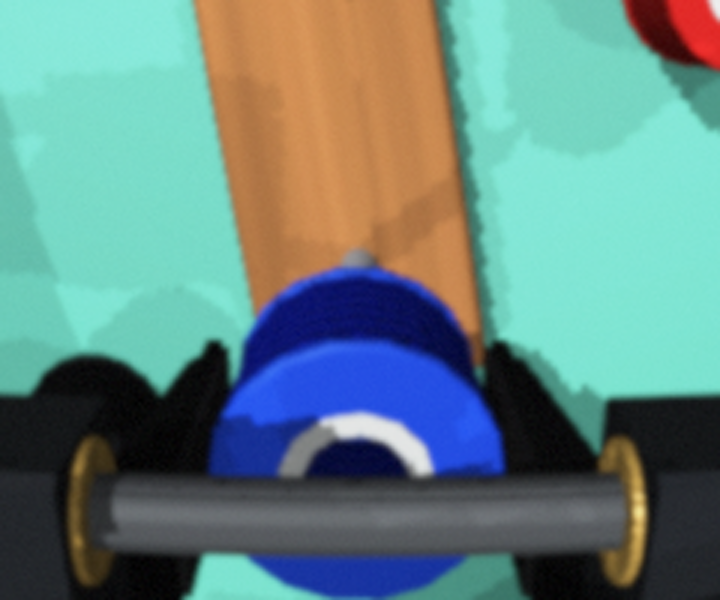

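The spool is held and clear of the post, with its top flange centre at about crop (357.5,469). The post tip shows behind it at (360,258).

```bash
python3 - <<'E'
from h import *
r=pickle.load(open("w3.pkl","rb"))
print(onz(r,(318.8,275.9),153.6,True))
E
python3 -m crank '[[148,395,0,0,40],[148,395,0,0,40],[148,395,0,0,40],[148,395,0,0,40],[148,395,0,0,40],[148,395,0,0,40],[148,395,0,0,40],[148,395,0,0,40],[148,395,0,0,40],[148,395,0,0,40]]'
```

```text
[ 597.80967652 -292.9840304 ]
t: 4.97
eef_pos: [586.8, 124.7, 135.1]
tcp_rot: [-3.141, -0.002, 2.811]
ft_force: [0.1, 0.2, -1.7]
opening: 0.523
grip_force: 30.0
```

```bash
python3 -m crank '[[-1,3,10,0,40],[-1,3,14,0,40],[-1,3,14,0,40],[-1,3,14,0,40]]' && python3 - <<'E'
from h import *
from cell import env
print(env.state()["eef_pos"])
d={n:env.read_camera(n) for n in("scene","side")};pickle.dump(d,open("c4.pkl","wb"))
c=lambda n,x,y:cv2.resize(d[n]["img"][y:y+60,x:x+40],(400,600),interpolation=cv2.INTER_CUBIC)
cv2.imwrite("pics/c4.png",np.hstack([c("scene",307,140),c("side",270,150)]))
E
```

```text
t: 5.3
eef_pos: [589.5, 124.1, 121.7]
tcp_rot: [-3.141, -0.002, 2.81]
ft_force: [-0.0, -0.2, -0.7]
opening: 0.521
grip_force: 30.0
[589.53077281 124.06078995 121.67866297]
```

View pics/c4.png

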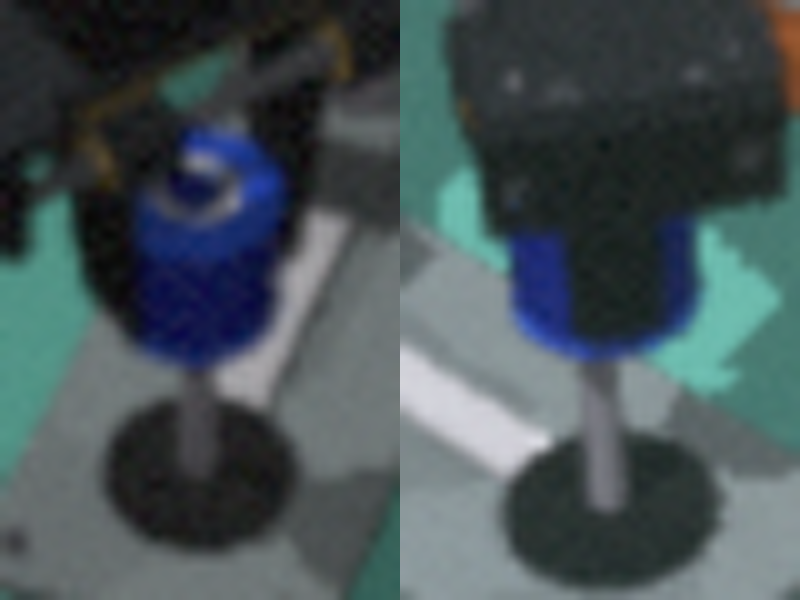

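Both views show the spool just above the spindle. Its bottom centre is at scene (326.9,170) and side (289.9,178.7), and the disc centre is at scene (326.6,187) and side (290.7,200.5).

```bash
python3 - <<'E'
from h import *
from cell import env
d=pickle.load(open("c4.pkl","rb"))
def tri(a,b):
    A=[];B=[]
    for n,u in(("scene",a),("side",b)):
        o,v=ray(d[n],u);v/=np.linalg.norm(v);P=np.eye(3)-np.outer(v,v);A.append(P);B.append(P@o)
    return np.linalg.solve(sum(A),sum(B))
s,k=(326.95,169.95),(289.85,178.65); e,f=(326.65,187.05),(290.75,200.55)
print(tri(s,k),tri(e,f), tri((326.6,171.4),(289.2,182.8)))
for n,a,b in(("scene",s,e),("side",k,f)): print(n,onz(d[n],a,91.7),onz(d[n],b,20))
print(env.state()["eef_pos"],rows(env.state(),(588,128,121.7)))
E
```

```text
[591.60074831 127.35278259  89.68195452] [589.19682084 129.06550672  12.62099863] [588.53006114 129.07509791  77.8291877 ]
scene [593.33479673 124.51487477] [593.25775529 123.27312221]
side [590.69971927 126.58351445] [585.8361033  122.33019669]
[589.97829132 123.82113473 122.5170506 ] (array([3.2, 3.3, 0.8]), np.float64(70.93649752354582))
```

```bash
python3 -m crank '[[3,2,0,0,40],[3,2,0,0,40],[3,2,5,0,40],[3,2,10,0,40],[3,2,15,0,40],[3,2,19,0,40],[3,2,19,0,40]]'
```

```text
t: 5.98
eef_pos: [587.3, 128.1, 102.5]
tcp_rot: [-3.141, -0.002, 2.811]
ft_force: [0.1, -0.9, -0.9]
opening: 0.524
grip_force: 30.0
```

```bash
python3 -m crank '[[0,0,6,0,40],[0,0,14,0,40],[0,0,22,0,40],[0,0,30,0,40],[0,0,38,0,40],[0,0,44,0,40],[0,0,48,0,40],[0,0,48,0,40]]'
```

```text
t: 6.65
eef_pos: [587.3, 128.1, 54.6]
tcp_rot: [-3.141, -0.001, 2.811]
ft_force: [-0.6, -0.3, -1.1]
opening: 0.522
grip_force: 30.0
```

Sliding freely with about 4.5 mm to go. I'll press down gently until contact.

```bash
python3 -m crank '[[0,0,2,0,40],[0,0,3.5,0,40],[0,0,4.5,0,40],[0,0,5.5,0,40],[0,0,5.5,0,40],[0,0,5.5,0,40]]'
```

```text
t: 7.15
eef_pos: [587.7, 128.2, 50.3]
tcp_rot: [3.141, 0.0, 2.811]
ft_force: [-0.3, 0.5, -1.4]
opening: 0.527
grip_force: 30.0
```

```bash
python3 -m crank '[[0,0,1,0,40],[0,0,2,0,40],[0,0,2.5,0,40],[0,0,2.5,0,40]]'
```

```text
t: 7.48
eef_pos: [587.8, 128.2, 50.0]
tcp_rot: [3.141, 0.001, 2.811]
ft_force: [-8.0, -1.6, 22.8]
opening: 0.525
grip_force: 30.0
```

It's seated: 22.8 N at z = 50, as predicted. Next I release and rise.

```bash
python3 -m crank '[[0,0,-1.5,0,40],[0,0,-1.5,0,75],[0,0,-1.5,0,75],[0,0,-1.5,0,75],[0,0,-1.5,0,75],[0,0,-10,0,75],[0,0,-35,0,75],[0,0,-70,0,75],[0,0,-95,0,75],[0,0,-95,0,75]]' && python3 - <<'E'
from h import *
from cell import env
d={n:env.read_camera(n) for n in("side","wrist")};pickle.dump(d,open("c5.pkl","wb"))
c=lambda n,x,y,w,h:cv2.resize(d[n]["img"][y:y+h,x:x+w],(400,600),interpolation=cv2.INTER_CUBIC)
cv2.imwrite("pics/c5.png",np.hstack([c("side",240,135,80,120),c("wrist",260,0,200,300)]))
s=env.state();print(s["eef_pos"],rows(s,(549,261.5,150)))
E
```

```text
t: 8.32
eef_pos: [589.6, 128.4, 148.1]
tcp_rot: [3.138, 0.007, 2.811]
ft_force: [-0.8, -0.4, 0.2]
opening: 0.788
grip_force: 0.0
[587.90811932 128.20935847 143.83791482] (array([ 80.1, 113.4,  -6.2]), np.float64(71.04961635577907))
```

View pics/c5.png

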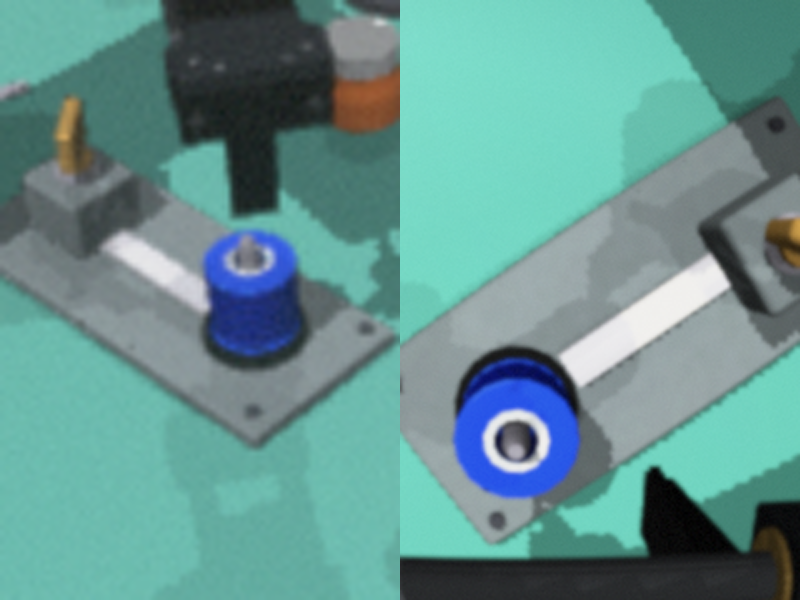

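The spool sits home on the disc and is released. Now the wing: it lies at 56.6°, so the jaw line must go to -33.4°, a tool yaw of +104°.

```bash
python3 -m crank '[[80,113,-6,7,50],[80,113,-6,14,50],[80,113,-6,21,50],[80,113,-6,28,50],[80,113,-6,35,50],[80,113,-6,42,50],[80,113,-6,49,50],[80,113,-6,56,50],[80,113,-6,63,50],[80,113,-6,70,50]]' && python3 -m crank '[[0,0,0,7,50],[0,0,0,14,50],[0,0,0,21,50],[0,0,0,28,50],[0,0,0,34.4,50],[0,0,0,34.4,50],[0,0,0,34.4,50]]' && python3 - <<'E'
from h import *
from cell import env
r=env.read_camera("wrist");pickle.dump(r,open("w6.pkl","wb"))
cv2.imwrite("pics/w6.png",cv2.resize(r["img"][150:310,220:420],(750,600),interpolation=cv2.INTER_CUBIC))
s=env.state();print(s["eef_pos"],rows(s,(549,261.5,78)))
E
```

```text
t: 9.25
eef_pos: [548.1, 260.9, 147.2]
tcp_rot: [-3.139, 0.001, 1.583]
ft_force: [0.3, -0.2, -0.4]
opening: 0.526
grip_force: 0.0
t: 9.83
eef_pos: [548.3, 260.9, 147.6]
tcp_rot: [-3.14, 0.001, 0.992]
ft_force: [-0.2, 0.0, 0.2]
opening: 0.524
grip_force: 0.0
[548.39552769 260.8916907  147.85099336] (array([ 0.9,  0.2, 69.8]), np.float64(-33.12539050682798))
```

View pics/w6.png

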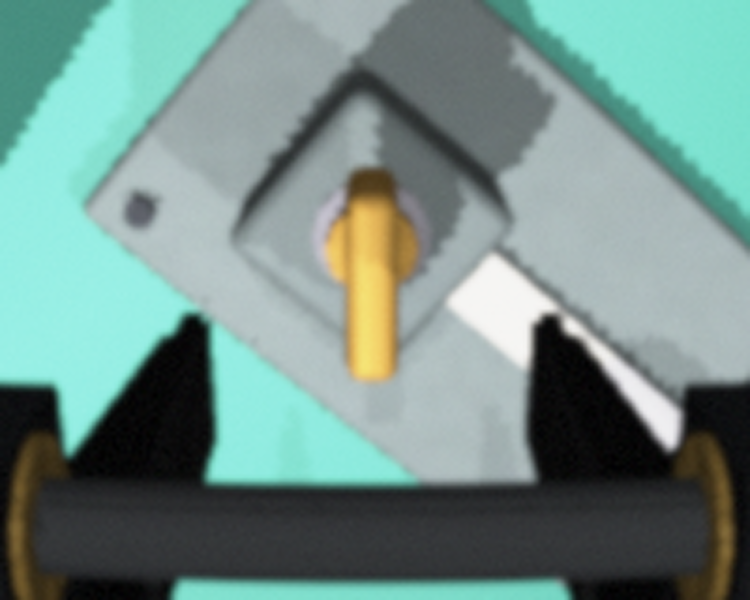

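The wing's top runs from crop (371,198) to (371,380) and is centred between the fingers. The 20 mm collar tops out at z = 64, so the fingertips should stop at about 67, which puts the TCP at z = 86.

```bash
python3 - <<'E'
from h import *
from cell import env
r=pickle.load(open("w6.pkl","rb"))
p=onz(r,(318.6,226.7),92,True);print(p,rows(env.state(),(*p,86)))
E
```

```text
[550.99427276 263.68901717] (array([ 3.8,  0.7, 61.8]), np.float64(-33.12539050682798))
```

```bash
python3 -m crank '[[2,0.5,25,0,50],[2,0.5,45,0,50],[2,0.5,62,0,50],[2,0.5,62,0,50],[2,0.5,62,0,0],[2,0.5,62,0,0],[2,0.5,62,0,0],[2,0.5,62,0,0],[2,0.5,62,0,0],[2,0.5,62,0,0]]'
```

```text
t: 10.72
eef_pos: [550.4, 262.5, 87.3]
tcp_rot: [3.141, -0.001, 0.989]
ft_force: [-0.2, -0.5, -0.1]
opening: 0.163
grip_force: 0.0
```

```bash
python3 -m crank '[[0,0,0,0,0],[0,0,0,0,0]]'
```

```text
t: 10.88
eef_pos: [549.9, 262.8, 87.1]
tcp_rot: [-3.141, -0.0, 0.989]
ft_force: [-4.9, 4.2, 4.8]
opening: 0.101
grip_force: 30.0
```

```bash
python3 -m crank '[[0,0,0,5,0],[0,0,0,10,0],[0,0,0,15,0],[0,0,0,20,0],[0,0,0,25,0],[0,0,0,30,0],[0,0,0,34,0],[0,0,0,34,0]]' && python3 -c "
from cell import env
s=env.state();print(s['moment'],s['tcp_rot'],s['ft_force'])"
```

```text
t: 11.55
eef_pos: [549.9, 262.7, 87.1]
tcp_rot: [-3.141, 0.0, 0.391]
ft_force: [-3.3, 2.0, 4.9]
opening: 0.1
grip_force: 30.0
[ 0.24122382  0.79923671 -0.04094229] [-3.14121027e+00  6.31231671e-05  3.90886436e-01] [-3.2568465   2.03048492  4.88720232]
```

```bash
for k in 1 2; do python3 -m crank '[[0,0,0,2,0],[0,0,0,4,0],[0,0,0,4,0]]' && python3 -c "
from cell import env
s=env.state();print(s['moment'],s['tcp_rot'][2])"; done
```

```text
t: 11.8
eef_pos: [549.9, 262.6, 87.1]
tcp_rot: [-3.141, 0.0, 0.323]
ft_force: [-3.4, 1.1, 5.2]
opening: 0.104
grip_force: 30.0
[ 0.23039805  0.71150252 -0.02548567] 0.3234027487026685
t: 12.05
eef_pos: [550.0, 262.6, 87.1]
tcp_rot: [-3.142, 0.0, 0.255]
ft_force: [-2.2, 1.3, 5.0]
opening: 0.107
grip_force: 30.1
[0.19486221 0.76691082 0.53884131] 0.2546119126586459
```

```bash
python3 -m crank '[[0,0,0,2,0],[0,0,0,2,0],[0,0,0,2,0]]' && python3 -c "
from cell import env
s=env.state();print(s['moment'],s['tcp_rot'][2])"
```

```text
t: 12.3
eef_pos: [550.0, 262.6, 87.1]
tcp_rot: [3.142, 0.0, 0.222]
ft_force: [-3.2, 1.0, 5.2]
opening: 0.11
grip_force: 30.8
[0.21800829 0.82167337 0.69303801] 0.22219992726536142
```

The screw is seated: the moment rose to 0.69 N m and the stop is at about 16°, which matches the dispenser's yaw. Backing off to 105.8° takes -93° from the present 12.7°.

```bash
python3 -m crank '[[0,0,0,-7,0],[0,0,0,-14,0],[0,0,0,-21,0],[0,0,0,-28,0],[0,0,0,-35,0],[0,0,0,-42,0],[0,0,0,-49,0],[0,0,0,-56,0],[0,0,0,-63,0],[0,0,0,-70,0]]' && python3 -m crank '[[0,0,0,-7,0],[0,0,0,-14,0],[0,0,0,-20,0],[0,0,0,-23,0],[0,0,0,-23,0],[0,0,0,-23,0]]' && python3 - <<'E'
from cell import env
from h import *
s=env.state();print(s['moment'],np.degrees(s['tcp_rot'][2]),s['joints'][5])
d={n:env.read_camera(n) for n in("scene","side","wrist")}
c=lambda n,x,y,w,h:cv2.resize(d[n]["img"][y:y+h,x:x+w],(400,600),interpolation=cv2.INTER_CUBIC)
cv2.imwrite("pics/c7.png",np.hstack([c("side",230,135,80,120),c("wrist",260,100,120,180)]))
E
```

```text
t: 13.13
eef_pos: [549.7, 262.8, 87.1]
tcp_rot: [-3.141, -0.0, 1.448]
ft_force: [-5.4, 3.1, 5.7]
opening: 0.101
grip_force: 30.0
t: 13.63
eef_pos: [549.6, 262.8, 87.1]
tcp_rot: [-3.141, -0.001, 1.844]
ft_force: [-5.0, 2.7, 6.1]
opening: 0.102
grip_force: 30.0
[0.50083246 0.99888749 0.04819544] 105.67949691012143 0.06303740560336107
```

View pics/c7.png

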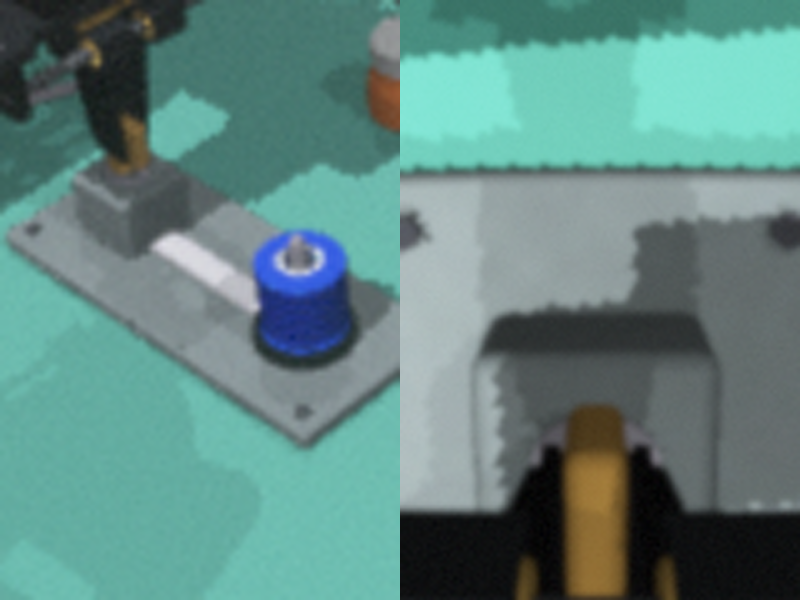

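The wing is held flat in the jaws, parallel to the block's sides and a quarter turn from its seat. The spool is home on the spindle, so I'm handing in.

```bash
python3 -c "
from cell import env
print(env.job_done())"
```

```text
the job is handed in; nothing more can be done
None
```

The blue spool is fully down on the dispenser spindle and released; the brake screw was seated (felt as a firm stop), backed off about 90°, and is still gripped there; the job is handed in at about 14 s, verdict not shown.

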